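Set a planer-knife cradle to its long setting and lay the knife clamp bar in it

ROBOT

A 6-joint arm with a two-finger parallel gripper is mounted at the origin on a cart in front of the work surface, level with it; the furniture and walls round the work are solid. World frame = base frame: x ahead of the robot, y to its left, z up, the work surface at z = 0. Lengths are in m, angles in rad, forces in N, time in s.
With the tool pointing down it reaches from about 0.375 to 0.9 m from the base axis. Payload 3.1 kg.
Tool frame: the origin (TCP) lies on the mounting face of the last link; the fingertips stand 182 mm ahead of it and the grasp point (between the pads) lies 164 mm ahead of it; z points along the fingers, y is the direction in which the jaws open and shut (so a half turn about z gives the same grasp; the last joint's range is limited). The gripper opens to 87 mm and grips with 3 to 60 N. Pads are 19 mm wide; open, the fingers measure 117 mm over their backs; the gripper's body (75 mm by 190 mm) begins 51 mm behind the grasp point.
Start: joints at [-1.498, 0.527, 1.433, -0, 1.181, -0.178], TCP at [0.155, -0.605, 0.405] pointing down, gripper open.
Joint ranges: [-3.08, 3.08], [-0.75, 2.2], [0.22, 2.44], [-1.43, 4.57], [0, 2.65], [-2.85, 2.85]. Speed limits (rad/s): [2.79, 2.79, 3.14, 3.14, 3.14, 3.14].

INTERFACE

Orientations are given as a unit quaternion [x, y, z, w].
In Python, from rig import robot, camera, camera_model gives the robot as it stands.
- The arm moves only by the tool drive_tool, never from a script. Its argument "plan" is a list that holds one entry, the list of rows, each a list of 6 numbers: the shift along the world's x, y, z in units of 2.5 cm (1.0 is 2.5 cm), then the turn, a rotation vector about the world's x, y, z in units of 6 degrees (1.0 is 6 degrees). A call has 1 to 8 rows; each row shifts and turns the commanded pose from where the row before left it; what a row does not reach is not made up. A row lasts 1/8 s, in which the tool goes at most 62.5 mm and 10.7 degrees, less where a joint would pass 70% of its speed; a pose out of reach is approached as far as the arm can. A call with a number of a shift or a turn outside -1 to 1 is refused whole. A call with a gripper value outside its range is refused whole. "grip" is the closure, from 0 (fully open) to 1 (shut), set as the call begins (left out, the last holds). The fingers move at their own pace and stop on an object; "force" is the grip in N (left out, the last holds). Time passes only in rows, so rows that do not move let the fingers close. It gives the time, the measured TCP pose, the force and the opening at its end, in the units of the state.
- robot.get_obs(): the state, without advancing time (a new reading comes with each control period).
- camera(name): name is "side" or "top" or "wrist"; returns the picture (400x640x3 uint8, red, green, blue); there is no depth.
- camera_model(name): a dict with "K" (3x3 intrinsics, pixels), "k1" (the pictures are not rectified: a ray, as slopes to the right and down, at radius r is drawn at 1 + k1 r^2 times it, then the intrinsics apply), "world_to_cam" (4x4, takes a point from world to camera coordinates); the wrist camera has in their place "tool_from_camera" (4x4, takes a point from camera to tool coordinates, whose origin is the TCP and whose axes are the flange's). Camera axes: x right, y up, looking along -z (the intrinsics and any distortion apply to the point x, -y, -z); pixel columns grow to the right and rows downward; lengths in m; the calibration is good to about 2 mm. A picture is of the moment at which its call begins: read the wrist's pose just before it. camera_model takes no time and is no camera call.
- robot.hand_in(): hands the job in, once; it reports no verdict.
The state is a dict: "time": time; "q": joint angles; "joint_velocities": joint speeds; "joint_torque": joint torques, N m; "position": TCP position; "tool_rot": TCP orientation; "ft_force": force on the tool from outside, world axes, zero at the start; "moment": the same for the moment, N m; "grip_width": finger opening in m.
Only numpy, scipy, OpenCV 4.12 (cv2) and the standard library are available. Lean on these libraries where they do the work, as an engineer would, in place of code of your own. Each camera call takes 0.05 s, during which the arm holds its last target.

TASK

Make the cradle long enough for the knife clamp bar: pinch the two spring buttons flush into the sliding tube and draw the tube out, away from the blue post, until the buttons click into the next pair of holes, and stop there without straining the buttons. Then lower the clamp bar gently into the two saddles, between the end stops, and let go; leave the other things on the bench where they are.

Things in the scene. Friction and masses are not known exactly. Their poses are not given: they have to be found in the camera images.
- cradle: Telescoping cradle for knife clamp bars, bolted down; origin on the bench under the middle of the bar's place; +x along the tube to the blue post, +y across, +z up. A steel inner tube, 28 mm square, axis 38 mm high, runs from the post (x = +100 mm) to x = -95 mm; the aluminium sliding tube fits over it. Post and foot plate: x = 67 to 183 mm, up to 45 mm each side; height 55 mm without saddles.
- seat (a point): Where the bar's centre comes to lie: on the cradle's axis, 83 mm above the bench; axes as cradle. Black saddles at both ends: level floor 70 mm above the bench, 30 mm long, two cheeks 8 mm high and 30 mm apart, an end stop 10 mm high. Post's end stop: inner face 153 mm from here to +x; sliding tube's: about 102 mm to -x as found, about 153 mm in the long setting.
- tube_grip (a point): On the axis of the aluminium sliding tube, 38 mm above the bench, midway between its first pair of 13.5 mm holes (in its +y and -y sides); pinch the tube here from above. Axes as cradle. Tube: 33 mm square outside, wall 1.5 mm, 1 mm play on the inner tube, 0.45 kg, reaching 72 mm to -x and 83 mm to +x of this point, top 55 mm above the bench. As found this point is at cradle x = -36 mm.
- tube_end (a point): Centre of the sliding tube's -x end, 38 mm above the bench; that end carries a saddle (30 mm long, top 80 mm above the bench) and stands on a foot 64 mm wide. A second pair of holes lies somewhere from 30 to 60 mm from the first towards +x (not measured: go by the click). Pulled towards -x by that much, they come over the buttons, which pop out and stop the tube dead.
- button_l (a joint): Spring button, brass dome 12 mm across, on the inner tube's +y side at cradle x = -36 mm, 38 mm high, as found out through the first hole. Value: how far pressed in (m). 0: out, 6 mm proud of the tube, locking it; 0.006: flush (about 4 N); 0.0075: under the wall. Pressed flush, 4 to 10 N of pull draws the tube over both; then it slides with 2 to 5 N. Once out, over 10 N from the tube strains it.
- button_r (a joint): The same button on the -y side; same values and meaning.
- bar_mid (a point): Centre (half-way up) of the knife clamp bar: 300 mm long (x axis), 24 wide, 26 high, 0.3 to 0.55 kg; aluminium beam and dark clamp strip with a planer knife flush between them, four screw heads on top 2.5 mm proud, none within 65 mm of the middle. Lies on the bench right way up; grip across its width at the middle. Either end may point to the post.
- screwdriver: Bystander: screwdriver with red handle, 174 mm long, 26 mm thick, lying on the bench; origin at the underside of its middle.
- oil_stone: Bystander: green dressing stone, 25 x 100 x 13 mm, lying flat; origin at the underside of its middle.
- parts_jar: Bystander: small clear jar with blue lid, 45 mm across and 42 mm high; origin at the centre of its underside.
- hex_key: Bystander: black hex key, 36 x 104 x 9 mm, lying flat; origin at the underside of its middle.

How it is judged:
By the outcome, as a careful person would: the job done as asked, in the order asked, and still so for the second after the job is handed in, with the robot touching nothing.
It also fails if it takes over 61 s, if anything falls off the work surface, if the arm or the gripper's body presses on something with over 40 N, if the wrist force passes 120 N, or if a joint passes its speed limit or range.

## Working session

There is one attempt and no reset: what is moved stays moved. The work goes in short steps, Python scripts to look and compute and a tool call to move; the robot and the scene stay as the last step left them, time stands still between calls to the robot, and variables do not carry over. Pictures are saved under pics/ and viewed, and the job is handed in when it is done.

Besides the shell and the picture viewer there is one more tool, called after ">>>" as a command line: name --argument value ..., lists and objects as JSON in quotes. drive_tool: Moves the arm, as the interface text tells. Shifts and turns lie within -1 to 1; 1 stands for 2.5 cm of shift or 6 degrees of turn. Its arguments: {"type":"object","properties":{"plan":{"type":"array","items":{"type":"array","items":{"type":"array","items":{"type":"number","minimum":-1,"maximum":1}}}},"grip":{"type":"number"},"force":{"type":"number"}},"required":["plan"]}

```bash
ls; mkdir -p pics; python3 - <<'E'
from rig import robot,camera,camera_model
import cv2
print(robot.get_obs())
for n in ["side","top","wrist"]:
    cv2.imwrite(f"pics/{n}0.png",camera(n)[:,:,::-1]); print(n,camera_model(n))
E
```

```text
pics
{'time': 0.0, 'q': array([-1.49846330e+00,  5.28490431e-01,  1.43390409e+00, -1.81801394e-05,
        1.18139560e+00, -1.78509652e-01]), 'joint_velocities': array([-0.00028189,  0.00092439,  0.00224683,  0.00035248, -0.00059821,
       -0.00043183]), 'joint_torque': array([-1.63658209e-03, -4.40044284e+01, -1.76590115e+01,  6.32185838e-02,
        5.81821008e-02, -1.62730912e-04]), 'position': array([ 0.15513324, -0.60508763,  0.40375573]), 'tool_rot': array([ 9.92144017e-01,  1.25096130e-01,  4.99085007e-05, -1.09762978e-03]), 'ft_force': array([ 1.1979552 , -0.26937692, -0.73932176]), 'moment': array([ 0.04109178, -0.00683339, -0.03135949]), 'grip_width': 0.08723592197514117}
side {'K': array([[383.23665297,   0.        , 312.02565761],
       [  0.        , 383.23665297, 202.04024973],
       [  0.        ,   0.        ,   1.        ]]), 'k1': -0.008546084217259869, 'world_to_cam': array([[-0.99459589, -0.10324124,  0.01096603,  0.48462318],
       [ 0.04597852, -0.34330096,  0.93809937, -0.1189322 ],
       [-0.09308589,  0.93353398,  0.3461926 , -1.17522987],
       [ 0.   
[... 457 characters left out ...]
81466062e-03,  9.98808574e-01,
        -1.31195967e+00],
       [ 0.00000000e+00,  0.00000000e+00,  0.00000000e+00,
         1.00000000e+00]])}
wrist {'K': array([[321.53107836,   0.        , 320.24246839],
       [  0.        , 321.53107836, 199.2774815 ],
       [  0.        ,   0.        ,   1.        ]]), 'k1': 0.002882276269970672, 'tool_from_camera': array([[ 1.55562811e-03,  9.52944140e-01,  3.03141958e-01,
         8.41157461e-02],
       [ 9.99998353e-01, -1.19910148e-03, -1.36222919e-03,
         7.19656326e-05],
       [-9.34630348e-04,  3.03143578e-01, -9.52944436e-01,
         2.10165075e-02],
       [ 0.00000000e+00,  0.00000000e+00,  0.00000000e+00,
         1.00000000e+00]])}
```

View pics/top0.png

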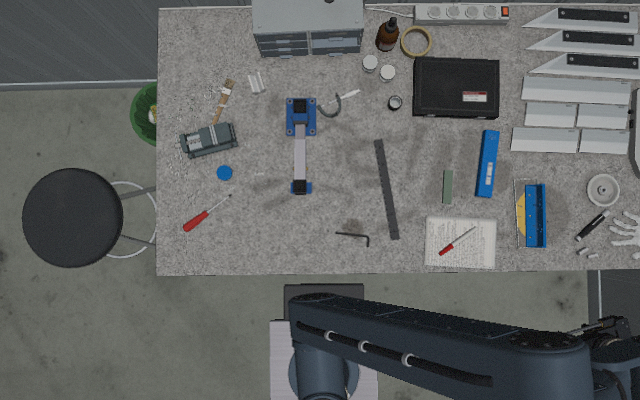

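View pics/side0.png

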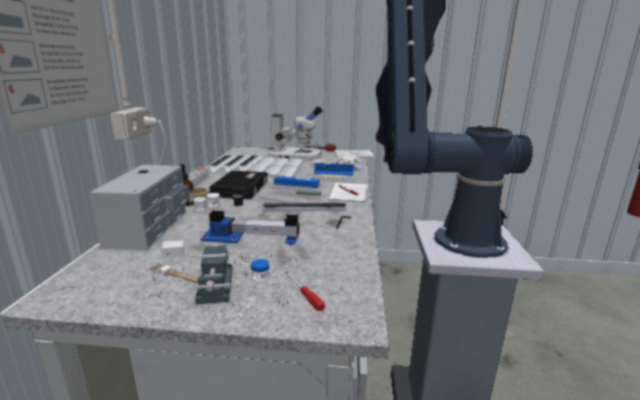

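View pics/wrist0.png

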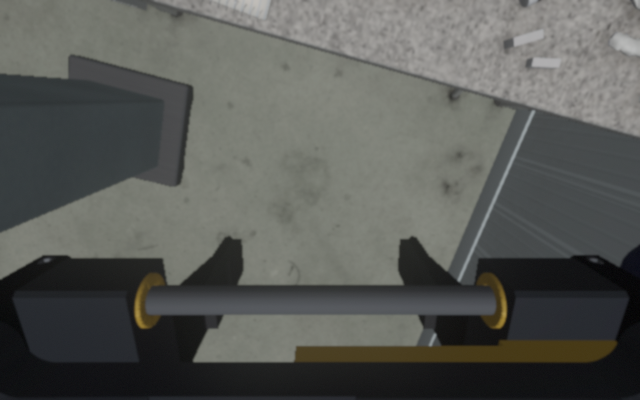

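The top view shows the cradle at about (300,145), with the post at the top and the free saddle near (301,187). The bar runs from (379,140) to (394,239), the stone is at (447,186) and the hex key at (355,237). Zooming in on both views next.

```bash
cat > h.py <<'E'
import numpy as np, cv2
from rig import robot,camera,camera_model
from scipy.spatial.transform import Rotation as R
def c2w(n,obs=None):
    m=camera_model(n)
    if n=='wrist':
        o=obs; T=np.eye(4);T[:3,:3]=R.from_quat(o['tool_rot']).as_matrix();T[:3,3]=o['position']
        return T@m['tool_from_camera'],m
    return np.linalg.inv(m['world_to_cam']),m
def px(n,uv,z,obs=None):
    T,m=c2w(n,obs);K=m['K'];d=np.array([(uv[0]-K[0,2])/K[0,0],(uv[1]-K[1,2])/K[1,1]])
    s=d.copy()
    for _ in range(20): s=d/(1+m['k1']*(s@s))
    r=T[:3,:3]@np.array([s[0],-s[1],-1]);p=T[:3,3]
    return p+r*(z-p[2])/r[2]
def proj(n,P,obs=None):
    T,m=c2w(n,obs);c=np.linalg.inv(T)@np.append(P,1);s=np.array([c[0],-c[1]])/-c[2]
    s=s*(1+m['k1']*(s@s));K=m['K'];return K[0,0]*s[0]+K[0,2],K[1,1]*s[1]+K[1,2]
def crop(n,im,x0,y0,x1,y1,name):
    c=im[y0:y1,x0:x1,::-1];f=min(800/(x1-x0),600/(y1-y0))
    cv2.imwrite(f'pics/{name}.png',cv2.resize(c,None,fx=f,fy=f,interpolation=cv2.INTER_CUBIC));return f
E
python3 - <<'E'
from h import *
im=cv2.imread('pics/top0.png')[:,:,::-1]
print(crop('top',im,270,85,410,205,'t1'))
for uv,z in [((379,140),.026),((394,239),.026),((300,187),.08),((300,106),.08)]: print(uv,px('top',uv,z))
E
```

```text
5.0
(379, 140) [ 0.67786744 -0.17353581  0.026     ]
(394, 239) [ 0.3860693  -0.21179565  0.026     ]
(300, 187) [0.53707153 0.0579063  0.08      ]
(300, 106) [0.76816799 0.05568517 0.08      ]
```

View pics/t1.png

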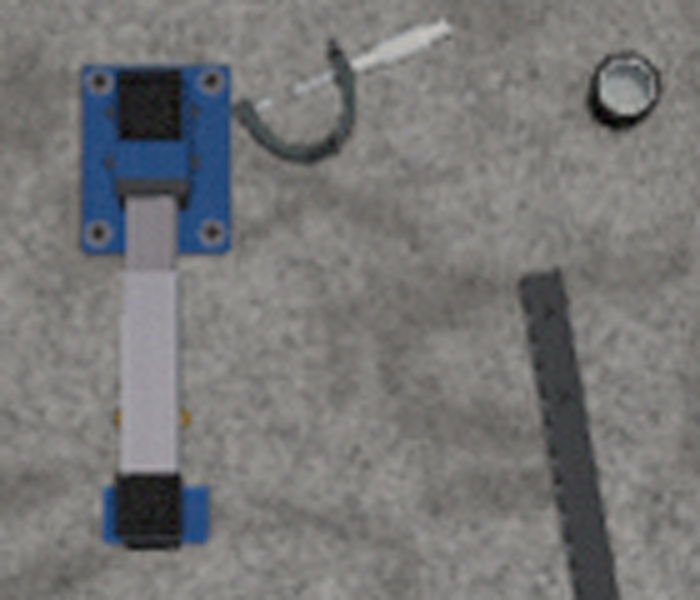

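```bash
python3 - <<'E'
from h import *
c=lambda a:(270+a[0]/5-.4,85+a[1]/5-.4)
bl=px('top',c((119,417)),.038);br=px('top',c((184,417)),.038)
p=px('top',c((149,104)),.075);s=px('top',c((148,508)),.075)
print(bl,br,np.linalg.norm(bl-br),(bl+br)/2);print(p,s,np.degrees(np.arctan2(*(p-s)[1::-1])))
E
```

```text
[0.5965343  0.07894307 0.038     ] [0.59601779 0.04104345 0.038     ] 0.037903137374817444 [0.59627604 0.05999326 0.038     ]
[0.77129028 0.05765273 0.075     ] [0.53980368 0.06042327 0.075     ] -0.6857097017477877
```

>>> drive_tool --plan '[[[1,1,0,0,0,-0.8],[1,1,0,0,0,-0.8],[1,1,0,0,0,-0.8],[1,1,0,0,0,0],[1,1,0,0,0,0],[1,1,0,0,0,0],[1,1,0,0,0,0],[1,1,0,0,0,0]]]' --grip 0

```text
time: 1.15
position: [0.3558, -0.4045, 0.4045]
tool_rot: [1.0, -0.0, -0.0, -0.0]
ft_force: [0.3, 0.3, 0.2]
grip_width: 0.0869
```

>>> drive_tool --plan '[[[1,1,0,0,0,0],[1,1,0,0,0,0],[1,1,0,0,0,0],[1,1,0,0,0,0],[1,1,0,0,0,0],[1,1,0,0,0,0],[1,1,0,0,0,0],[1,1,0,0,0,0]]]'

```text
time: 2.15
position: [0.5558, -0.2044, 0.4044]
tool_rot: [1.0, -0.0, -0.0, -0.0]
ft_force: [0.4, -0.4, -0.2]
grip_width: 0.0869
```

>>> drive_tool --plan '[[[0.8,1,0,0,0,0],[0.8,1,0,0,0,0],[0,1,0,0,0,0],[0,1,0,0,0,0],[0,1,0,0,0,0],[0,1,0,0,0,0],[0,1,0,0,0,0],[0,1,0,0,0,0]]]'

```text
time: 3.15
position: [0.595, -0.0045, 0.4044]
tool_rot: [1.0, -0.0, -0.0, -0.0]
ft_force: [-0.5, 0.8, -0.3]
grip_width: 0.0869
```

>>> drive_tool --plan '[[[0,1,0,0,0,0],[0,1,0,0,0,0],[0,0.6,0,0,0,0],[0,0,0,0,0,0]]]'

```text
time: 3.65
position: [0.595, 0.0604, 0.4046]
tool_rot: [1.0, 0.001, -0.0, 0.0]
ft_force: [-0.0, -0.3, -0.2]
grip_width: 0.0866
```

```bash
python3 - <<'E'
from h import *
o=robot.get_obs();print(o['time'],o['position'],R.from_quat(o['tool_rot']).as_matrix().round(4))
im=camera('wrist');cv2.imwrite('pics/w1.png',im[:,:,::-1])
for P in [(.596,.06,.055),(.9,.06,.055),(.596,.079,.038),(.5,.06,.055)]: print(P,proj('wrist',np.array(P),o))
E
```

```text
3.65 [0.59501544 0.0603547  0.40458137] [[ 1.0e+00  1.2e-03 -4.0e-04]
 [ 1.2e-03 -1.0e+00 -2.0e-04]
 [-4.0e-04  2.0e-04 -1.0e+00]]
(0.596, 0.06, 0.055) (np.float64(320.110367369199), np.float64(179.8627784208394))
(0.9, 0.06, 0.055) (np.float64(321.1557029846872), np.float64(-207.7796587523499))
(0.596, 0.079, 0.038) (np.float64(302.8622764771842), np.float64(176.03129722948108))
(0.5, 0.06, 0.055) (np.float64(319.89011012583677), np.float64(261.46846853617336))
```

View pics/w1.png

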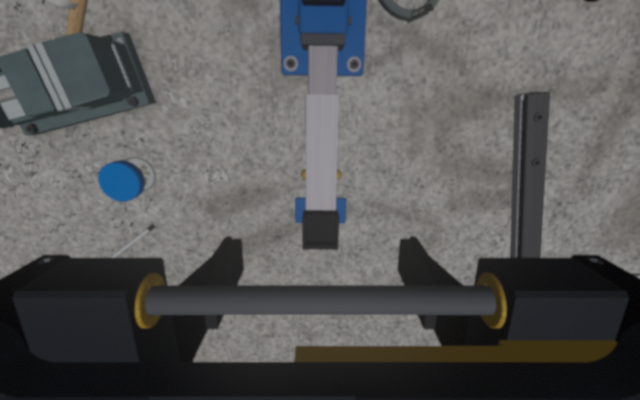

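```bash
python3 - <<'E'
from h import *
im=cv2.imread('pics/w1.png')[:,:,::-1]
print(crop('w',im,270,0,380,260,'w1c'))
c=im[0:130,265:375,::-1];cv2.imwrite('pics/w1a.png',cv2.resize(c,None,fx=4.6,fy=4.6,interpolation=cv2.INTER_CUBIC))
c=im[130:260,265:375,::-1];cv2.imwrite('pics/w1b.png',cv2.resize(c,None,fx=4.6,fy=4.6,interpolation=cv2.INTER_CUBIC))
E
```

```text
2.3076923076923075
```

View pics/w1a.png

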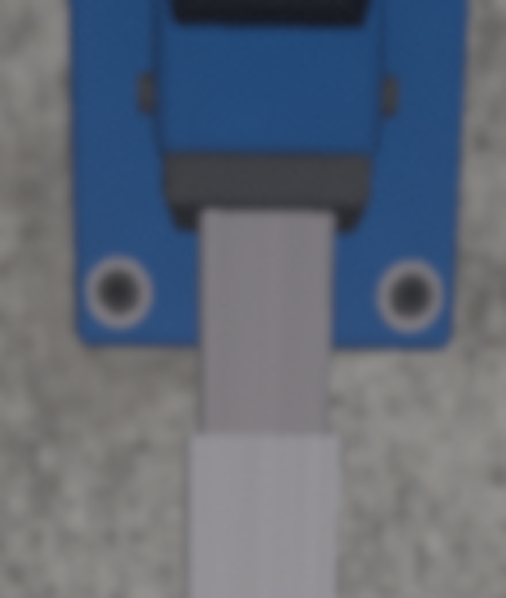

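View pics/w1b.png

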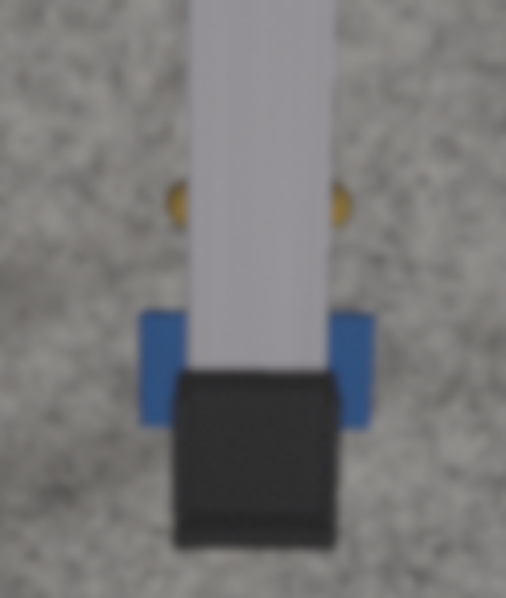

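```bash
python3 - <<'E'
from h import *
o=robot.get_obs()
A=lambda x,y:(265+x/4.6-.4,y/4.6-.4)
B=lambda x,y:(265+x/4.6-.4,130+y/4.6-.4)
f=lambda uv,z:px('wrist',uv,z,o)
for n,l,r,z in [('inner',A(200,215),A(334,215),.052),('tubetop',A(190,437),A(339,437),.055),('tubelow',B(189,365),B(330,365),.055),('btn',B(179,205),B(341,204.5),.038),('sadl inner',B(177,373),B(336,373),.078),('sad outer',B(176,547),B(336,547),.08),('bolts',A(119,291),A(411,296),.01)]:
    l,r=f(l,z),f(r,z);print(n,((l+r)/2).round(4),np.linalg.norm(l-r).round(4),'angle',np.degrees(np.arctan2((l-r)[1],(l-r)[0])).round(2)-90)
E
```

```text
inner [0.7246 0.057  0.052 ] 0.0274 angle 0.12000000000000455
tubetop [0.6815 0.0574 0.055 ] 0.0315 angle 0.10999999999999943
tubelow [0.5638 0.0581 0.055 ] 0.0332 angle 0.0799999999999983
btn [0.5984 0.058  0.038 ] 0.0388 angle 0.269999999999996
sadl inner [0.57   0.0589 0.078 ] 0.0349 angle 0.0799999999999983
sad outer [0.5289 0.0589 0.08  ] 0.0362 angle 0.060000000000002274
bolts [0.7136 0.057  0.01  ] 0.0682 angle -0.7900000000000063
```

>>> drive_tool --plan '[[[0.12,-0.08,-1,0,0,-0.1],[0,0,-1,0,0,0],[0,0,-1,0,0,0],[0,0,-1,0,0,0],[0,0,-1,0,0,0],[0,0,-0.4,0,0,0],[0,0,0,0,0,0]]]'

```text
time: 4.58
position: [0.5982, 0.0569, 0.2693]
tool_rot: [1.0, -0.006, -0.001, 0.0]
ft_force: [0.7, -0.3, 0.5]
grip_width: 0.0871
```

```bash
python3 - <<'E'
from h import *
o=robot.get_obs();print(o['time'],o['position'],R.from_quat(o['tool_rot']).as_matrix().round(4)[:2,0],o['ft_force'])
im=camera('wrist');cv2.imwrite('pics/w2.png',im[:,:,::-1]);cv2.imwrite('pics/w2b.png',cv2.resize(im[0:200,200:440,::-1],None,fx=3,fy=3,interpolation=cv2.INTER_CUBIC))
E
```

```text
4.575 [0.59818603 0.05693421 0.26928066] [ 0.9999 -0.0118] [ 0.65331868 -0.33126638  0.50485231]
```

View pics/w2.png

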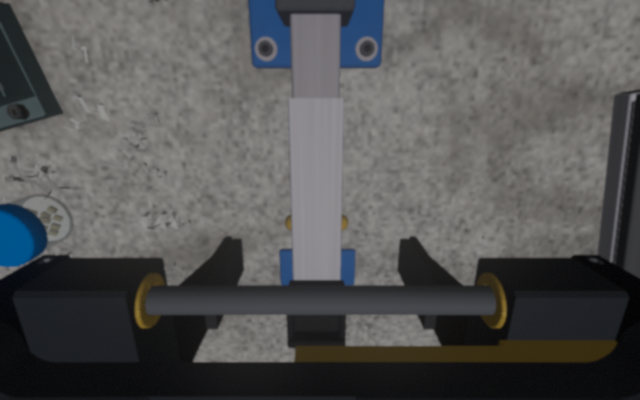

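View pics/w2b.png

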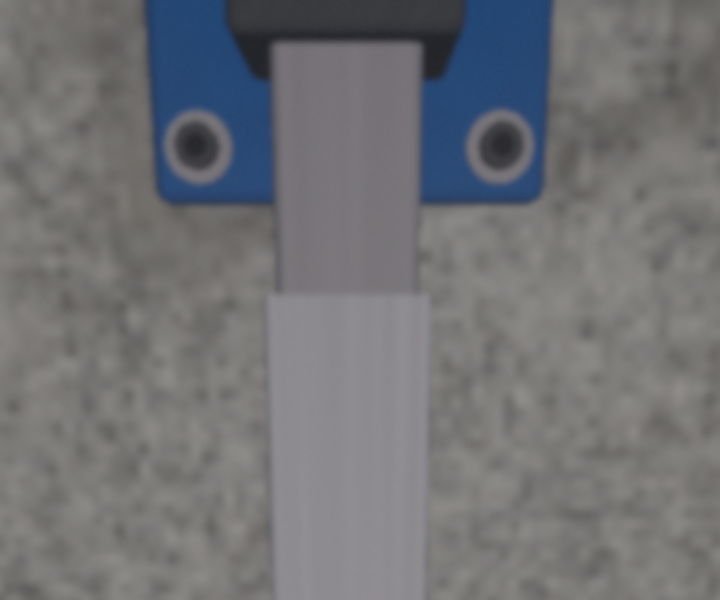

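```bash
python3 - <<'E'
from h import *
o=robot.get_obs();print(o['time'],o['position'])
A=lambda x,y:(200+x/3-.33,y/3-.33)
f=lambda uv,z:px('wrist',uv,z,o)
for n,l,r,z in [('inner',A(272,45),A(422,45),.052),('tubetop',A(267,297),A(430,297),.055),('tubelow',A(273,580),A(425,580),.055),('btn',(289,223),(345,223),.038),('foot',(280,270),(355,270),.01),('bolts',A(198,146),A(500,146),.01)]:
    l,r=f(l,z),f(r,z);print(n,((l+r)/2).round(4),np.linalg.norm(l-r).round(4),'angle',np.degrees(np.arctan2((l-r)[1],(l-r)[0])).round(2)-90)
# fingertip midpoint
T=np.eye(4);T[:3,:3]=R.from_quat(o['tool_rot']).as_matrix();T[:3,3]=o['position']
print((T@[0,0,.164,1])[:3])
E
```

```text
4.625 [0.59849401 0.05704234 0.27007362]
inner [0.7254 0.0581 0.052 ] 0.0272 angle -0.5600000000000023
tubetop [0.6819 0.0584 0.055 ] 0.0313 angle -0.5799999999999983
tubelow [0.6252 0.0591 0.055 ] 0.0319 angle -0.5999999999999943
btn [0.5981 0.059  0.038 ] 0.0395 angle -0.5999999999999943
foot [0.5446 0.0595 0.01  ] 0.0629 angle -0.6099999999999994
bolts [0.7143 0.0584 0.01  ] 0.0683 angle -0.5699999999999932
[0.59859034 0.05701825 0.10607365]
```

>>> drive_tool --plan '[[[0,0.08,-0.7,0,0,0],[0,0,-0.7,0,0,0],[0,0,-0.7,0,0,0],[0,0,-0.6,0,0,0],[0,0,0,0,0,0]]]'

```text
time: 5.25
position: [0.5975, 0.0596, 0.2003]
tool_rot: [1.0, -0.006, -0.002, -0.0]
ft_force: [0.1, -0.8, 0.5]
grip_width: 0.0872
```

```bash
python3 - <<'E'
from h import *
o=robot.get_obs();print(o['time'],o['position'],o['ft_force'],o['grip_width'])
im=camera('wrist');cv2.imwrite('pics/w3.png',im[:,:,::-1])
E
```

```text
5.25 [0.59749847 0.05960357 0.200339  ] [ 0.14418174 -0.79150532  0.4983483 ] 0.08722294170118934
```

View pics/w3.png

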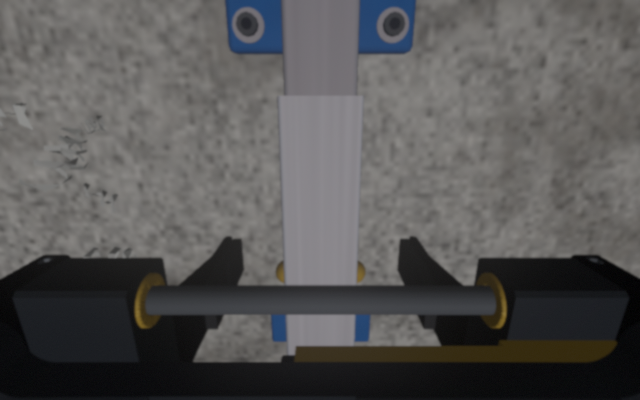

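>>> drive_tool --plan '[[[0,0,0,0,0,0],[0,0,0,0,0,0],[0,0,0,0,0,0],[0,0,0,0,0,0],[0,0,0,0,0,0],[0,0,0,0,0,0]]]' --grip 1 --force 20

```text
time: 6.05
position: [0.5982, 0.0596, 0.2023]
tool_rot: [1.0, -0.005, 0.0, -0.0]
ft_force: [0.0, 0.2, 0.6]
grip_width: 0.0348
```

```bash
python3 - <<'E'
from h import *
o=robot.get_obs();print(px('wrist',(280,272),.038,o),px('wrist',(361,272),.038,o))
print(o['time'],o['position'],o['ft_force'],o['moment'],o['grip_width'])
im=camera('wrist');cv2.imwrite('pics/w4.png',im[:,:,::-1])
E
```

```text
[0.59850665 0.07964425 0.038     ] [0.59810224 0.03883437 0.038     ]
6.05 [0.59816474 0.05961739 0.20233964] [0.01511835 0.21584376 0.57722366] [0.00763914 0.10479311 0.01989587] 0.03484029564390086
```

View pics/w4.png

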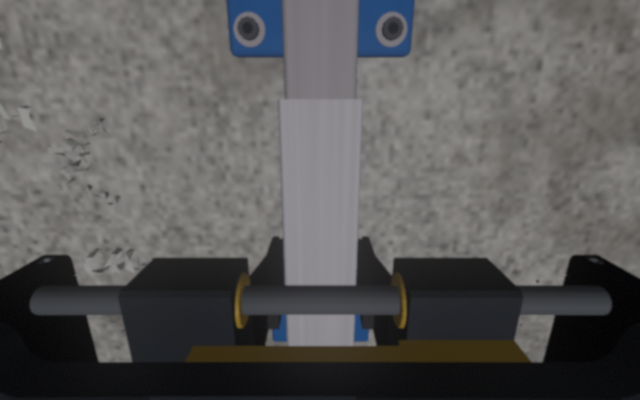

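>>> drive_tool --plan '[[[0,0,0,0,0,0],[0,0,0,0,0,0]]]'

```text
time: 6.35
position: [0.5982, 0.0596, 0.2024]
tool_rot: [1.0, -0.006, 0.0, -0.0]
ft_force: [0.9, -0.0, 1.1]
grip_width: 0.0331
```

The pads are flush on the tube, reading 33.1 mm. Pulling in small steps.

>>> drive_tool --plan '[[[-0.08,0.001,0,0,0,0],[-0.08,0.001,0,0,0,0]]]'

```text
time: 6.6
position: [0.5955, 0.0595, 0.2027]
tool_rot: [1.0, -0.006, 0.003, 0.0]
ft_force: [4.7, -0.6, -1.0]
grip_width: 0.0329
```

>>> drive_tool --plan '[[[-0.08,0.001,0,0,0,0],[-0.08,0.001,0,0,0,0]]]'

```text
time: 6.85
position: [0.5922, 0.0594, 0.2028]
tool_rot: [1.0, -0.006, 0.004, 0.0]
ft_force: [7.1, 1.6, -1.8]
grip_width: 0.0329
```

```bash
python3 - <<'E'
from h import *
o=robot.get_obs()
print(o['time'],o['position'],o['ft_force'],o['grip_width'])
im=camera('wrist');cv2.imwrite('pics/w5.png',im[:,:,::-1])
E
```

```text
6.85 [0.59215991 0.05941461 0.20277946] [ 7.14822229  1.5980662  -1.83202933] 0.03288914892663945
```

View pics/w5.png

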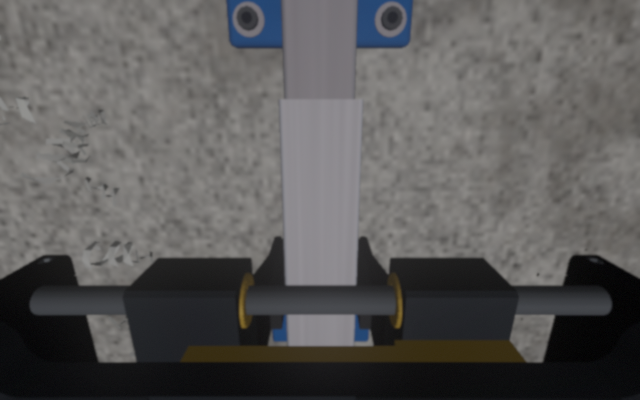

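>>> drive_tool --plan '[[[-0.08,0.001,0,0,0,0],[-0.08,0.001,0,0,0,0],[-0.08,0.001,0,0,0,0],[-0.08,0.001,0,0,0,0]]]'

```text
time: 7.4
position: [0.5822, 0.0597, 0.2024]
tool_rot: [1.0, -0.005, 0.0, 0.0]
ft_force: [4.9, 0.4, 0.8]
grip_width: 0.0324
```

>>> drive_tool --plan '[[[-0.08,0.001,0,0,0,0],[-0.08,0.001,0,0,0,0]]]' --force 12

```text
time: 7.65
position: [0.5781, 0.0598, 0.2024]
tool_rot: [1.0, -0.005, 0.0, 0.0]
ft_force: [4.7, 0.3, -0.9]
grip_width: 0.0327
```

>>> drive_tool --plan '[[[-0.08,0.001,0,0,0,0],[-0.08,0.001,0,0,0,0],[-0.08,0.001,0,0,0,0],[0,0,0,0,0,0]]]' --force 12

```text
time: 8.15
position: [0.5717, 0.0599, 0.2023]
tool_rot: [1.0, -0.005, -0.001, -0.0]
ft_force: [2.4, -0.5, 2.2]
grip_width: 0.0326
```

```bash
python3 - <<'E'
from h import *
o=robot.get_obs()
print(o['time'],o['position'],o['ft_force'],o['grip_width'])
im=camera('wrist');cv2.imwrite('pics/w6.png',im[:,:,::-1])
E
```

```text
8.15 [0.57166075 0.05992284 0.20234069] [ 2.41398077 -0.45060001  2.23346104] 0.03258810505702133
```

View pics/w6.png

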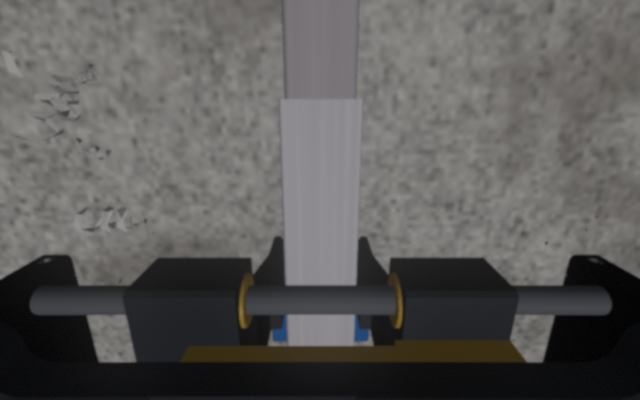

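>>> drive_tool --plan '[[[-0.04,0.0004,0,0,0,0],[-0.04,0.0004,0,0,0,0]]]' --force 7

```text
time: 8.45
position: [0.5704, 0.0599, 0.2023]
tool_rot: [1.0, -0.006, 0.001, 0.0]
ft_force: [4.9, -0.1, 0.5]
grip_width: 0.0331
```

>>> drive_tool --plan '[[[-0.04,0.0004,0,0,0,0],[-0.04,0.0004,0,0,0,0]]]'

```text
time: 8.7
position: [0.5683, 0.0599, 0.2023]
tool_rot: [1.0, -0.006, 0.0, 0.0]
ft_force: [5.2, 0.2, 1.7]
grip_width: 0.0331
```

>>> drive_tool --plan '[[[-0.04,0.0004,0,0,0,0],[-0.04,0.0004,0,0,0,0]]]'

```text
time: 8.95
position: [0.5662, 0.0599, 0.2023]
tool_rot: [1.0, -0.006, 0.0, 0.0]
ft_force: [4.5, -0.2, 2.3]
grip_width: 0.0328
```

```bash
python3 - <<'E'
from h import *
o=robot.get_obs()
print(o['time'],o['position'],o['ft_force'],o['grip_width'])
im=camera('wrist');cv2.imwrite('pics/w7.png',im[60:160,240:400,::-1])
E
```

```text
8.95 [0.56621807 0.05991561 0.20233047] [ 4.52199936 -0.21348431  2.28088083] 0.03276224488820448
```

View pics/w7.png

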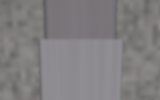

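>>> drive_tool --plan '[[[-0.04,0.0004,0,0,0,0],[-0.04,0.0004,0,0,0,0]]]'

```text
time: 9.25
position: [0.5642, 0.06, 0.2023]
tool_rot: [1.0, -0.006, 0.0, 0.0]
ft_force: [4.8, 0.8, 2.1]
grip_width: 0.0328
```

>>> drive_tool --plan '[[[-0.04,0.0004,0,0,0,0]]]'

```text
time: 9.38
position: [0.5632, 0.06, 0.2023]
tool_rot: [1.0, -0.005, 0.0, 0.0]
ft_force: [4.9, -0.2, 2.7]
grip_width: 0.0329
```

>>> drive_tool --plan '[[[-0.04,0.0004,0,0,0,0]]]'

```text
time: 9.5
position: [0.5622, 0.06, 0.2023]
tool_rot: [1.0, -0.006, 0.0, 0.0]
ft_force: [4.5, 0.6, 2.0]
grip_width: 0.033
```

>>> drive_tool --plan '[[[-0.04,0.0004,0,0,0,0]]]'

```text
time: 9.62
position: [0.5612, 0.06, 0.2023]
tool_rot: [1.0, -0.005, 0.0, 0.0]
ft_force: [5.0, 0.4, 2.8]
grip_width: 0.0328
```

>>> drive_tool --plan '[[[-0.04,0.0004,0,0,0,0]]]'

```text
time: 9.75
position: [0.5603, 0.06, 0.2023]
tool_rot: [1.0, -0.005, 0.0, 0.0]
ft_force: [4.3, -0.2, 1.2]
grip_width: 0.0326
```

>>> drive_tool --plan '[[[-0.04,0.0004,0,0,0,0]]]'

```text
time: 9.88
position: [0.5592, 0.06, 0.2023]
tool_rot: [1.0, -0.005, 0.0, 0.0]
ft_force: [4.9, 0.2, 1.7]
grip_width: 0.0332
```

>>> drive_tool --plan '[[[-0.04,0.0004,0,0,0,0]]]'

```text
time: 10.0
position: [0.5583, 0.06, 0.2023]
tool_rot: [1.0, -0.006, 0.0, 0.0]
ft_force: [4.5, -0.3, 2.5]
grip_width: 0.0329
```

>>> drive_tool --plan '[[[-0.04,0.0004,0,0,0,0]]]'

```text
time: 10.12
position: [0.5572, 0.06, 0.2023]
tool_rot: [1.0, -0.006, 0.0, 0.0]
ft_force: [4.9, 0.1, 1.7]
grip_width: 0.0326
```

>>> drive_tool --plan '[[[-0.04,0.0004,0,0,0,0]]]'

```text
time: 10.25
position: [0.5563, 0.0601, 0.2023]
tool_rot: [1.0, -0.006, 0.0, 0.0]
ft_force: [6.3, -0.2, 1.7]
grip_width: 0.033
```

>>> drive_tool --plan '[[[-0.04,0.0004,0,0,0,0]]]'

```text
time: 10.38
position: [0.5552, 0.0601, 0.2023]
tool_rot: [1.0, -0.005, 0.0, 0.0]
ft_force: [6.2, 0.2, 2.0]
grip_width: 0.0327
```

```bash
python3 - <<'E'
from h import *
o=robot.get_obs()
print(o['time'],o['position'],o['ft_force'],o['grip_width'])
im=camera('wrist');a=cv2.imread('pics/w6.png')
cv2.imwrite('pics/w8.png',cv2.resize(np.hstack([a[60:260,260:380],im[60:260,260:380,::-1]]),None,fx=3,fy=3,interpolation=cv2.INTER_CUBIC))
E
```

```text
10.375 [0.55524695 0.06007294 0.2023243 ] [6.16960024 0.20248844 1.96926835] 0.03269345335094317
```

View pics/w8.png

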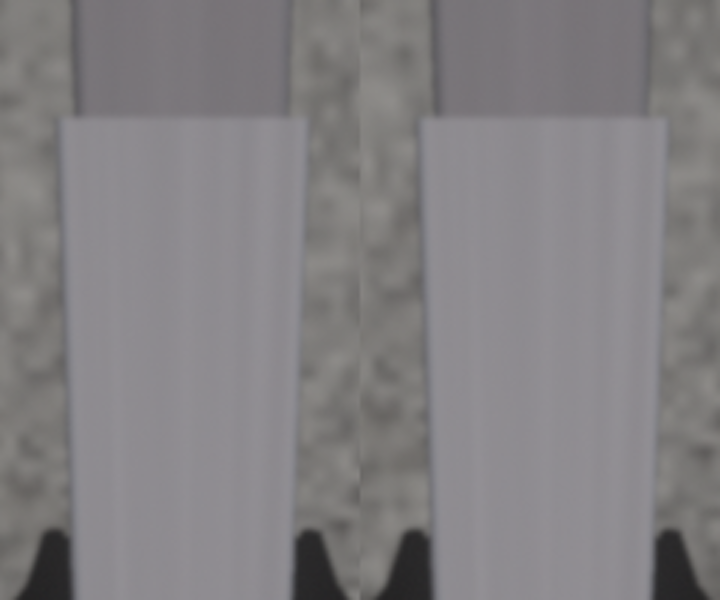

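>>> drive_tool --plan '[[[-0.04,0.0004,0,0,0,0]]]'

```text
time: 10.55
position: [0.5542, 0.0601, 0.2023]
tool_rot: [1.0, -0.006, 0.0, 0.0]
ft_force: [5.0, 0.1, 2.0]
grip_width: 0.0332
```

>>> drive_tool --plan '[[[-0.04,0.0004,0,0,0,0]]]'

```text
time: 10.68
position: [0.5531, 0.0601, 0.2023]
tool_rot: [1.0, -0.005, 0.0, 0.0]
ft_force: [4.5, 0.4, 3.4]
grip_width: 0.0326
```

>>> drive_tool --plan '[[[-0.04,0.0004,0,0,0,0]]]'

```text
time: 10.8
position: [0.5517, 0.0601, 0.2023]
tool_rot: [1.0, -0.005, -0.001, -0.0]
ft_force: [3.2, -0.2, 4.2]
grip_width: 0.0328
```

>>> drive_tool --plan '[[[-0.04,0.0004,0,0,0,0]]]'

```text
time: 10.92
position: [0.5504, 0.0602, 0.2023]
tool_rot: [1.0, -0.005, -0.001, -0.0]
ft_force: [2.6, -0.1, 5.5]
grip_width: 0.0329
```

```bash
python3 - <<'E'
from h import *
o=robot.get_obs()
print(o['time'],o['position'],o['ft_force'],o['grip_width'])
im=camera('wrist');a=cv2.imread('pics/w6.png')
cv2.imwrite('pics/w9.png',cv2.resize(np.hstack([a[60:260,260:380],im[60:260,260:380,::-1]]),None,fx=3,fy=3,interpolation=cv2.INTER_CUBIC))
E
```

```text
10.925 [0.55038104 0.06018891 0.20230726] [ 2.57295676 -0.06596219  5.4800667 ] 0.032894889262778094
```

View pics/w9.png

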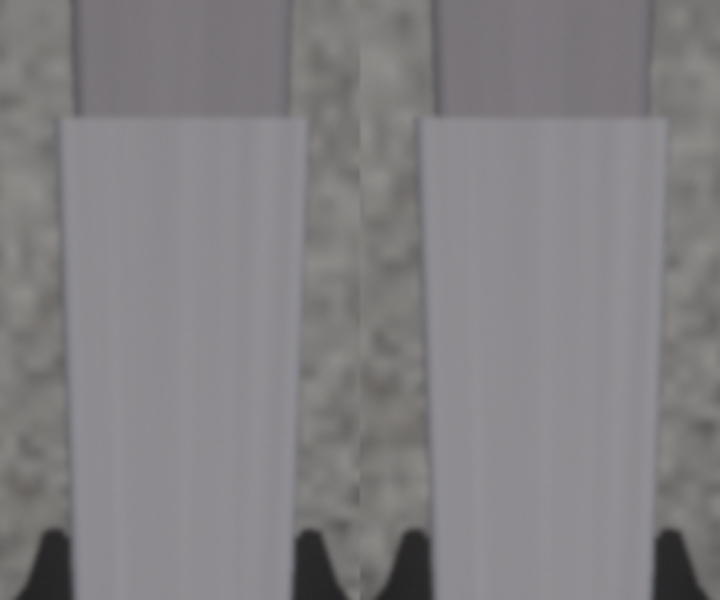

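>>> drive_tool --plan '[[[-0.02,0.0002,0,0,0,0]]]'

```text
time: 11.1
position: [0.5491, 0.0603, 0.2023]
tool_rot: [1.0, -0.005, -0.002, -0.0]
ft_force: [0.6, -0.4, 7.0]
grip_width: 0.0331
```

>>> drive_tool --plan '[[[-0.02,0.0002,0,0,0,0]]]'

```text
time: 11.22
position: [0.5482, 0.0603, 0.2022]
tool_rot: [1.0, -0.005, -0.003, -0.0]
ft_force: [0.3, 0.2, 7.6]
grip_width: 0.0327
```

```bash
python3 - <<'E'
from h import *
o=robot.get_obs()
im=camera('wrist');a=cv2.imread('pics/w6.png')
cv2.imwrite('pics/w10.png',cv2.resize(im[60:260,240:400,::-1],None,fx=3,fy=3,interpolation=cv2.INTER_CUBIC))
print([proj('wrist',np.array(P),o) for P in [(.598,.079,.038),(.598,.039,.038)]])
E
```

```text
[(np.float64(277.7688530392556), np.float64(174.2953343315762)), (np.float64(365.6885044018282), np.float64(173.5094942872235))]
```

View pics/w10.png

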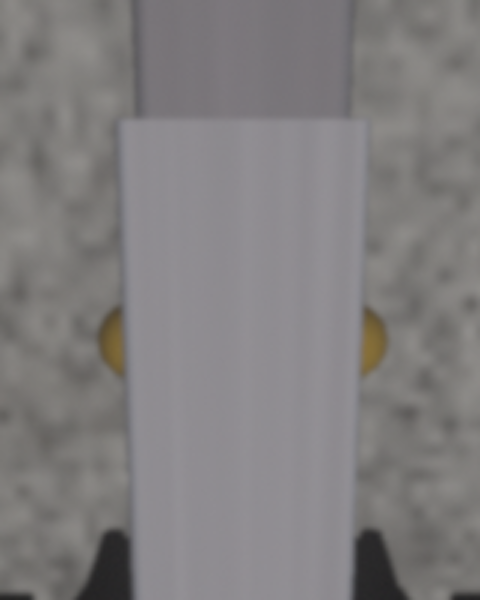

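Both brass buttons have popped out, at zoomed (110,342) and (375,342), with almost no pull left on the tube. Releasing and rising.

>>> drive_tool --plan '[[[0,0,0,0,0,0],[0,0,0,0,0,0],[0,0,0,0,0,0],[0,0,0.5,0,0,0],[0,0,1,0,0,0],[0,0,1,0,0,0],[0,0,1,0,0,0],[0,0,1,0,0,0]]]' --grip 0

```text
time: 12.28
position: [0.5499, 0.0602, 0.3164]
tool_rot: [1.0, -0.006, 0.0, 0.0]
ft_force: [0.5, 0.3, 0.8]
grip_width: 0.0865
```

>>> drive_tool --plan '[[[0,0,1,0,0,0],[0,0,1,0,0,0],[0,0,1,0,0,0],[0,-1,1,0,0,0],[0,-1,1,0,0,0],[0,-1,0,0,0,0],[0,-1,0,0,0,0],[0,0,0,0,0,0]]]'

```text
time: 13.28
position: [0.5499, -0.0411, 0.4405]
tool_rot: [1.0, -0.007, 0.0, 0.0]
ft_force: [0.2, 0.8, -0.0]
grip_width: 0.0869
```

```bash
python3 - <<'E'
from h import *
o=robot.get_obs();print(o['time'],o['position'],o['ft_force'])
im=camera('wrist');cv2.imwrite('pics/w11.png',im[:,:,::-1])
im=camera('top');cv2.imwrite('pics/t2.png',im[:,:,::-1]); crop('t',im,270,85,410,245,'t2c')
E
```

```text
13.275 [ 0.54985291 -0.0410991   0.44049723] [ 0.20743337  0.78376918 -0.04293231]
```

View pics/w11.png

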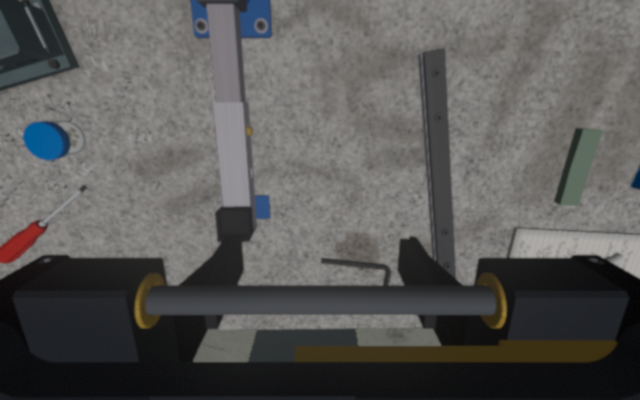

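View pics/t2c.png

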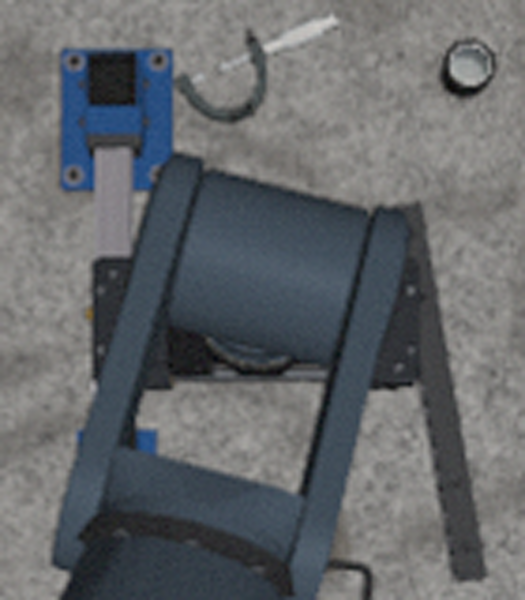

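>>> drive_tool --plan '[[[-0.18,-1,0,0,0,0.7],[-0.18,-1,0,0,0,0.65],[-0.18,-1,0,0,0,0],[-0.18,-1,0,0,0,0],[0,-1,-0.5,0,0,0],[0,-1,-0.5,0,0,0],[0,-0.08,-0.5,0,0,0],[0,0,0,0,0,0]]]'

```text
time: 14.38
position: [0.5318, -0.1906, 0.401]
tool_rot: [0.998, 0.065, -0.001, -0.001]
ft_force: [-0.1, 0.6, 0.2]
grip_width: 0.0873
```

```bash
python3 - <<'E'
from h import *
o=robot.get_obs();print(o['time'],o['position'],o['ft_force'],R.from_quat(o['tool_rot']).as_matrix().round(4)[:2,0])
im=camera('wrist');cv2.imwrite('pics/w12.png',im[:,:,::-1])
im=camera('top');cv2.imwrite('pics/t3.png',im[:,:,::-1]); print(crop('t',im,270,85,410,205,'t3c'))
im=cv2.imread('pics/top0.png')[:,:,::-1];print(crop('t',im,350,130,410,250,'t0bar'))
E
```

```text
14.375 [ 0.53176612 -0.19056497  0.4010149 ] [-0.13102831  0.60318011  0.21800637] [0.9914 0.1305]
5.0
5.0
```

View pics/w12.png

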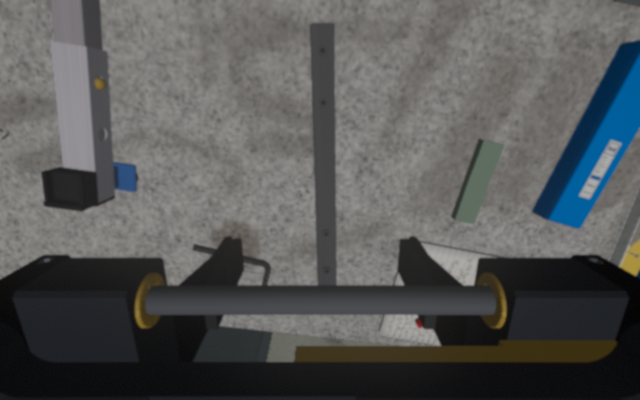

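View pics/t3c.png

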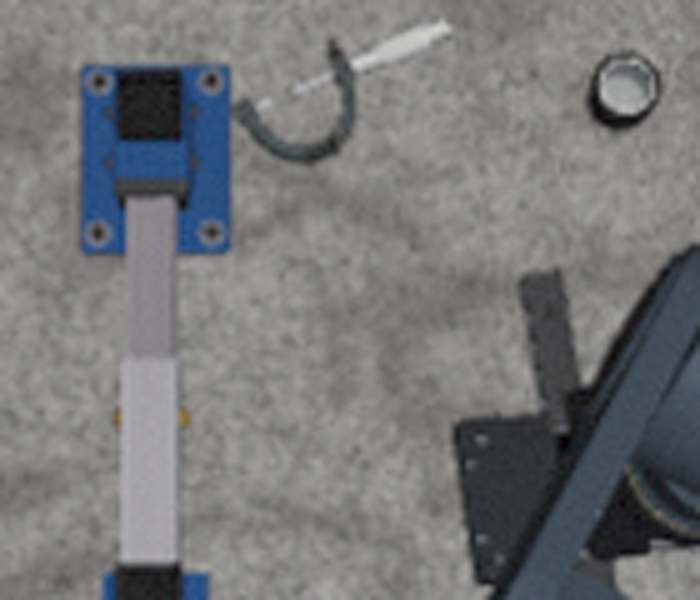

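View pics/t0bar.png

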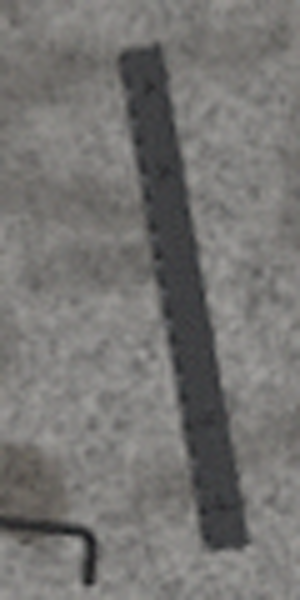

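```bash
python3 - <<'E'
from h import *
im=cv2.imread('pics/w12.png')[:,:,::-1]
cv2.imwrite('pics/w12b.png',cv2.resize(im[10:290,290:360,::-1],None,fx=2.1*2,fy=2.1,interpolation=cv2.INTER_CUBIC))
o=robot.get_obs()
for uv in [(322,50),(323,102),(326,232),(327,270)]: print('screw',px('wrist',uv,.0285,o))
c=lambda x,y:(350+x/5-.4,130+y/5-.4)
a=px('top',c(139,49),.026,o);b=px('top',c(224,547),.026,o)
print(a,b,(a+b)/2,np.linalg.norm(a-b),np.degrees(np.arctan2((a-b)[1],(a-b)[0])))
for s in [(150,90),(165,172),(206,418),(218,508)]: print('top screw',px('top',c(*s),.0285))
E
```

```text
screw [ 0.66018744 -0.17538664  0.0285    ]
screw [ 0.61091289 -0.18313149  0.0285    ]
screw [ 0.46471526 -0.20670883  0.0285    ]
screw [ 0.41435956 -0.21498285  0.0285    ]
[ 0.67971272 -0.16884858  0.026     ] [ 0.38605363 -0.21296394  0.026     ] [ 0.53288317 -0.19090626  0.026     ] 0.29695425326952696 8.543454211809497
top screw [ 0.65479823 -0.17454198  0.0285    ]
top screw [ 0.6061489  -0.18239251  0.0285    ]
top screw [ 0.46140944 -0.20354253  0.0285    ]
top screw [ 0.408858  -0.2095212  0.0285   ]
```

View pics/w12b.png

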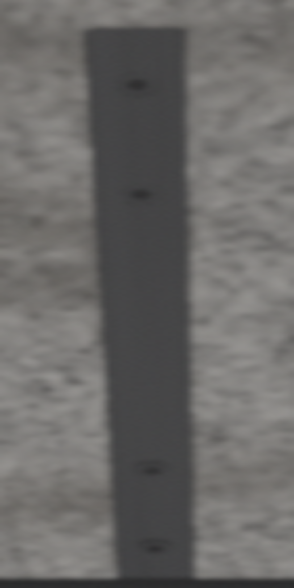

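```bash
python3 - <<'E'
from h import *
o=robot.get_obs()
C=lambda x,y:(290+x/4.2-.4,10+y/2.1-.4)
P=[]
for y,l,r in [(30,86,187),(200,95,188.5),(350,105,190.5),(500,114,192),(560,118,192.5)]:
    a,b=px('wrist',C(l,y),.026,o),px('wrist',C(r,y),.026,o);P.append((a+b)/2);print(P[-1],np.linalg.norm(a-b))
P=np.array(P);print(np.degrees(np.polyfit(P[:,0],P[:,1],1)[0]))
d=(P[0]-P[-1])/np.linalg.norm(P[0]-P[-1]);print('mid',P[0]-.15*d,np.degrees(np.arctan2(d[1],d[0])))
E
```

```text
[ 0.68384148 -0.17229017  0.026     ] 0.02373779375219313
[ 0.60807672 -0.18391425  0.026     ] 0.02359777435537434
[ 0.5313265  -0.19606131  0.026     ] 0.02307583080227199
[ 0.44312167 -0.20979942  0.026     ] 0.022614307074200445
[ 0.40407545 -0.21592581  0.026     ] 0.022258605908914497
8.948338766613107
mid [ 0.53563339 -0.19540647  0.026     ] 8.865103920410474
```

>>> drive_tool --plan '[[[0.17,-0.18,-0.6,0,0,0.22],[0,0,-1,0,0,0],[0,0,-1,0,0,0],[0,0,-1,0,0,0],[0,0,-1,0,0,0],[0,0,-1,0,0,0],[0,0,0,0,0,0]]]'

```text
time: 15.35
position: [0.5359, -0.1958, 0.2601]
tool_rot: [0.997, 0.077, -0.002, -0.001]
ft_force: [0.2, 0.4, 0.3]
grip_width: 0.0872
```

```bash
python3 - <<'E'
from h import *
o=robot.get_obs();print(o['time'],o['position'],R.from_quat(o['tool_rot']).as_matrix().round(4)[:2,0])
im=camera('wrist');cv2.imwrite('pics/w13.png',im[:,:,::-1])
for t in [-.02,.1,.05]: print([proj('wrist',np.array(p),o) for p in [(o['position'][0]+t,o['position'][1]+t*.155,.026)]])
E
```

```text
15.35 [ 0.53586852 -0.19575204  0.26012373] [0.9881 0.1537]
[(np.float64(320.68885243448113), np.float64(245.9454472227681))]
[(np.float64(321.1853419599866), np.float64(66.3147040256053))]
[(np.float64(320.95715198813184), np.float64(148.8277712828634))]
```

View pics/w13.png

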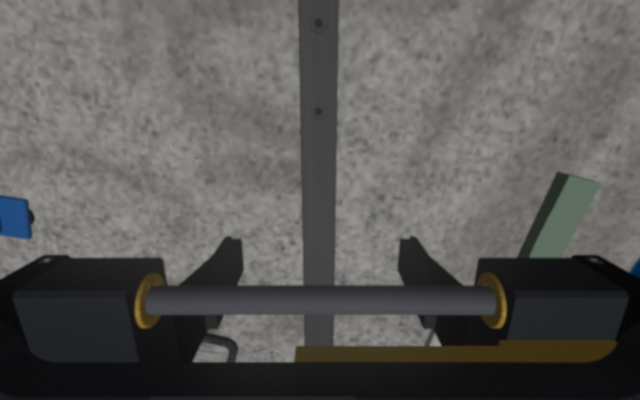

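>>> drive_tool --plan '[[[0,0.03,-0.8,0,0,0],[0,0,-0.8,0,0,0],[0,0,-0.7,0,0,0],[0,0,-0.4,0,0,0],[0,0,-0.22,0,0,0],[0,0,0,0,0,0],[0,0,0,0,0,0]]]'

```text
time: 16.27
position: [0.5366, -0.1958, 0.1897]
tool_rot: [0.997, 0.077, 0.0, 0.0]
ft_force: [0.4, -0.6, 0.8]
grip_width: 0.0871
```

>>> drive_tool --plan '[[[0,0,0,0,0,0],[0,0,0,0,0,0],[0,0,0,0,0,0],[0,0,0,0,0,0],[0,0,0,0,0,0],[0,0,0,0,0,0],[0,0,0,0,0,0],[0,0,0,0,0,0]]]' --grip 1 --force 35

```text
time: 17.27
position: [0.5362, -0.1953, 0.1892]
tool_rot: [0.997, 0.077, -0.0, -0.0]
ft_force: [0.0, 1.5, 0.7]
grip_width: 0.0236
```

```bash
python3 - <<'E'
from h import *
o=robot.get_obs();print(o['time'],o['position'],o['ft_force'],o['moment'],o['grip_width'],R.from_quat(o['tool_rot']).as_matrix().round(4))
im=camera('wrist');cv2.imwrite('pics/w14.png',im[:,:,::-1])
E
```

```text
17.275 [ 0.53621603 -0.19526076  0.18920592] [0.00747847 1.45200839 0.72343207] [ 0.33681796  0.03333015 -0.09526397] 0.02356267785467159 [[ 9.883e-01  1.526e-01 -7.000e-04]
 [ 1.526e-01 -9.883e-01  9.000e-04]
 [-5.000e-04 -9.000e-04 -1.000e+00]]
```

View pics/w14.png

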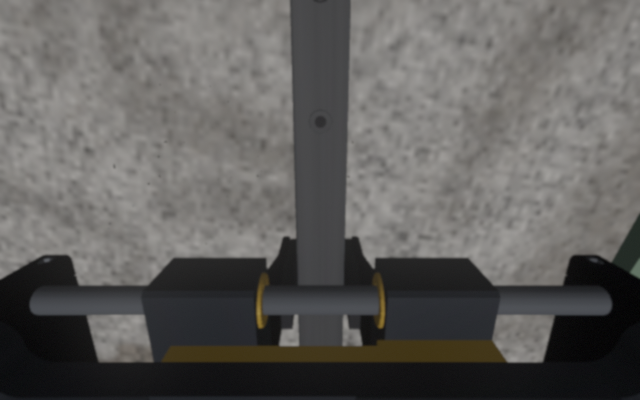

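>>> drive_tool --plan '[[[0,0,0.3,0,0,0],[0,0,0.7,0,0,0],[0,0,1,0,0,0],[0,0,1,0,0,0],[0,0,1,0,0,0],[0,0,1,0,0,0],[0,0,0,0,0,0]]]'

```text
time: 18.2
position: [0.5369, -0.196, 0.317]
tool_rot: [0.997, 0.077, 0.003, 0.002]
ft_force: [1.0, 0.5, -3.8]
grip_width: 0.0236
```

```bash
python3 - <<'E'
from h import *
o=robot.get_obs();print(o['time'],o['position'],o['ft_force'],o['moment'],o['grip_width'],R.from_quat(o['tool_rot']).as_matrix().round(4)[:,0])
im=camera('wrist');cv2.imwrite('pics/w15.png',im[:,:,::-1])
E
```

```text
18.2 [ 0.53692285 -0.19600623  0.31699842] [ 0.96561886  0.52410339 -3.82836985] [-0.05373596 -0.06679803 -0.03126804] 0.023569835810583244 [0.9882 0.1528 0.0047]
```

View pics/w15.png

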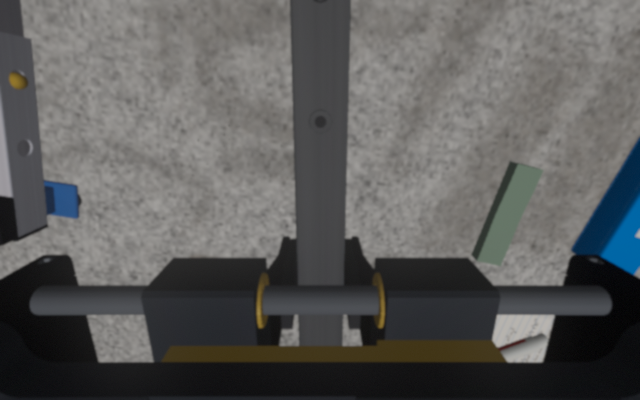

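>>> drive_tool --plan '[[[0.2,0.5,0,0,0,-0.2],[0.4,1,0,0,0,-0.28],[0.5,1,0,0,0,-0.27],[0.5,1,0,0,0,-0.27],[0.5,1,0,0,0,-0.27],[0.5,1,0,0,0,-0.27],[0.5,1,0,0,0,0],[0.5,1,0,0,0,0]]]'

```text
time: 19.25
position: [0.626, -0.0072, 0.3124]
tool_rot: [1.0, -0.005, -0.002, -0.0]
ft_force: [0.2, 0.1, -3.5]
grip_width: 0.0239
```

>>> drive_tool --plan '[[[0.28,1,0,0,0,0],[0,1,0,0,0,0],[0,0.5,0,0,0,0],[0,0.18,0,0,0,0],[0,0,0,0,0,0],[0,0,0,0,0,0]]]'

```text
time: 20.0
position: [0.6335, 0.058, 0.3142]
tool_rot: [1.0, -0.005, 0.0, 0.0]
ft_force: [0.1, -0.9, -4.1]
grip_width: 0.0238
```

```bash
python3 - <<'E'
from h import *
o=robot.get_obs();print(o['time'],o['position'],o['ft_force'],o['moment'],R.from_quat(o['tool_rot']).as_matrix().round(4)[:,0])
im=camera('wrist');cv2.imwrite('pics/w16.png',im[:,:,::-1])
im=camera('side');cv2.imwrite('pics/s16.png',im[:,:,::-1]);print(crop('s',im,180,180,320,260,'s16c'))
im=camera('top');cv2.imwrite('pics/t16.png',im[:,:,::-1]);print(crop('s',im,260,80,360,230,'t16c'))
E
```

```text
20.0 [0.63345661 0.05797536 0.31421496] [ 0.13305188 -0.85374246 -4.13012102] [-0.04613149  0.00340549 -0.03002211] [ 0.9999 -0.0109  0.    ]
5.714285714285714
4.0
```

View pics/w16.png

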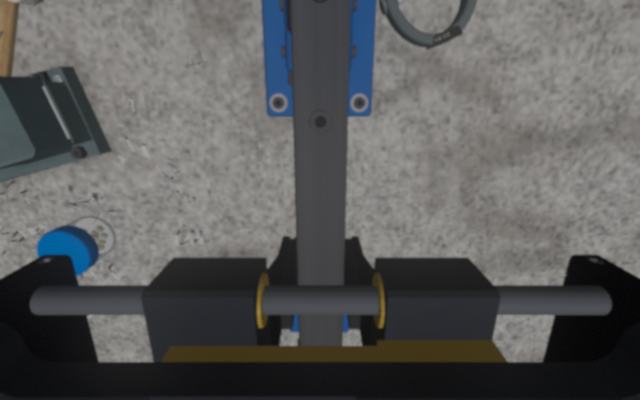

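View pics/s16c.png

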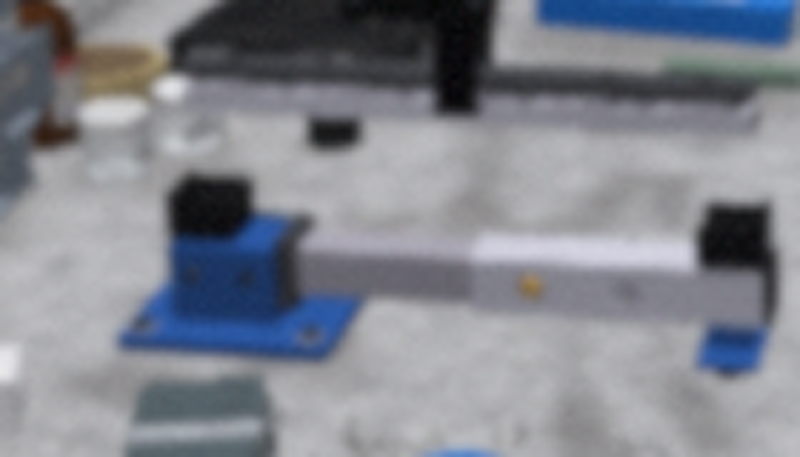

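View pics/t16c.png

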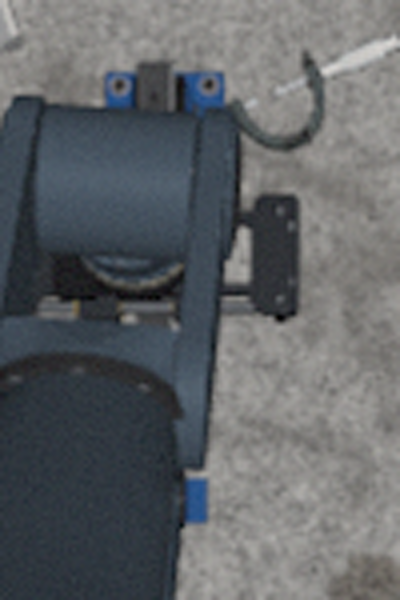

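```bash
python3 - <<'E'
from h import *
o=robot.get_obs();p=o['position'];zb=p[2]-.1892
M=R.from_quat(o['tool_rot']).as_matrix()
s=px('wrist',(320,121.5),zb+.0285,o);print('screw rel tool',M.T@(s-p))
for z in (.005,.01): print('bolts',(px('wrist',(279,102.5),z,o)+px('wrist',(359,102.5),z,o))/2)
# side: predicted positions of bar ends (+y face) and stops
c=lambda u:((u[0]-180+.4)*5.714,(u[1]-180+.4)*5.714)
ax=lambda x,y,z,yaw=-.0105:np.array([.634+x-yaw*-0*y, .0586+yaw*x+y, z])
for n,P in [('bar far bot',ax(.15,.012,zb)),('bar near bot',ax(-.15,.012,zb)),('bar near top',ax(-.15,.012,zb+.026)),('post stop in top',ax(.153,.018,.08)),('tube stop in top',ax(-.153,.018,.08)),('tube end bot',ax(-.158,.0165,.0215)),('tube +end top',ax(-.036-.051+.083,.0165,.0545)),('btn',ax(-.036,.02,.038))]: print(n,np.round(c(proj('side',P)),0))
E
```

```text
screw rel tool [7.42660105e-02 2.48095693e-05 1.60713422e-01]
bolts [0.71317997 0.05805874 0.005     ]
bolts [0.71325627 0.05804492 0.01      ]
bar far bot [179. 107.]
bar near bot [751. 136.]
bar near top [752.  88.]
post stop in top [177. 192.]
tube stop in top [755. 223.]
tube end bot [763. 326.]
tube +end top [471. 252.]
btn [531. 287.]
```

```bash
python3 - <<'E'
from h import *
im=cv2.imread('pics/s16.png')
a=im[185:245,205:240];b=im[185:245,295:330]
cv2.imwrite('pics/s16z.png',cv2.resize(np.hstack([a,b]),None,fx=10,fy=10,interpolation=cv2.INTER_NEAREST))
E
```

```text
(no output)
```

View pics/s16z.png

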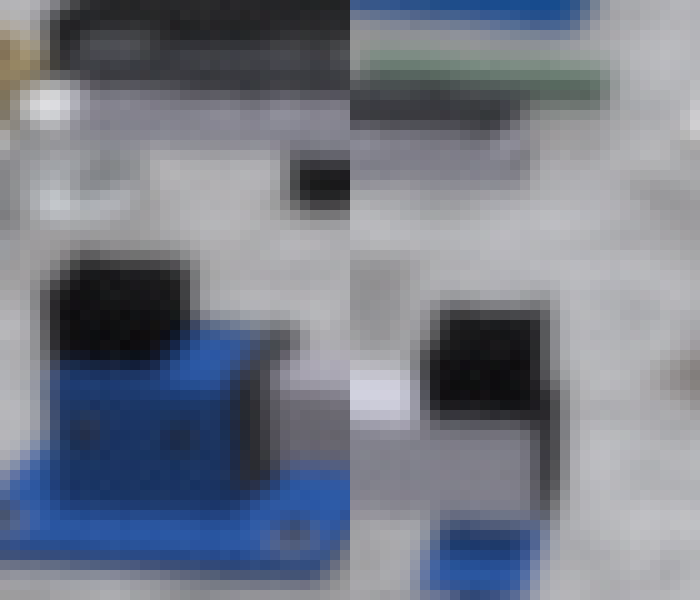

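```bash
python3 - <<'E'
from h import *
im=cv2.imread('pics/t16.png');a=im[85:125,280:320];b=cv2.imread('pics/top0.png')[85:125,280:320]
cv2.imwrite('pics/t16z.png',cv2.resize(np.hstack([a,b]),None,fx=10,fy=10,interpolation=cv2.INTER_NEAREST))
im=cv2.imread('pics/t3.png');b=im[180:220,280:320]
cv2.imwrite('pics/t3z.png',cv2.resize(b,None,fx=10,fy=10,interpolation=cv2.INTER_NEAREST))
E
```

```text
(no output)
```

View pics/t16z.png

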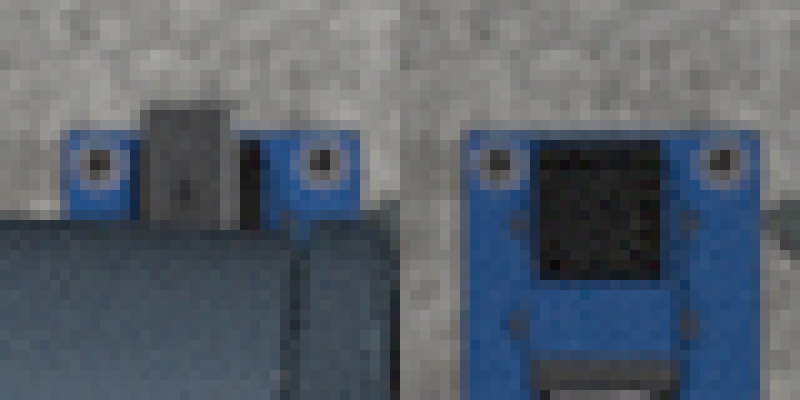

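View pics/t3z.png

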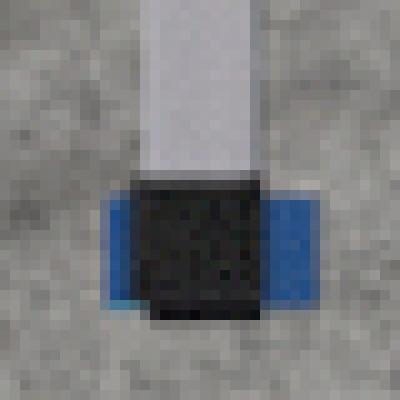

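```bash
python3 - <<'E'
from h import *
o=robot.get_obs();zb=o['position'][2]-.1892
f=lambda r,z,c=299:px('top',(c,r-.5),z)[0]
print('bar far',f(95.2,zb+.026))
print('post outer',f(98.8,.08),'stop in',f(101.8,.08),'inner',f(113,.078))
print('tube inner',f(197.8,.078),'stop in?',f(210,.08),'outer',f(212,.08))
print('buttons',f(85+417/5,.038),'tube end',f(85+72,.055),f(85+72-.5+.5,.055))
E
```

```text
bar far 0.779753167759643
post outer 0.7904789185864298 stop in 0.7817959971871117 inner 0.749970334195426
tube inner 0.5082044066132058 stop in? 0.47377537993603525 outer 0.4681608109333325
buttons 0.5966039582217554 tube end 0.6274094504606003 0.6274094504606003
```

>>> drive_tool --plan '[[[0.06,0.02,-0.4,0,0,0],[0,0,-0.5,0,0,0],[0,0,-0.4,0,0,0],[0,0,-0.3,0,0,0],[0,0,0,0,0,0],[0,0,0,0,0,0]]]'

```text
time: 20.9
position: [0.6351, 0.0594, 0.2744]
tool_rot: [1.0, -0.005, 0.0, 0.0]
ft_force: [0.0, -0.3, -4.4]
grip_width: 0.0239
```

```bash
python3 - <<'E'
from h import *
o=robot.get_obs();print(o['time'],o['position'],o['ft_force'],R.from_quat(o['tool_rot']).as_matrix().round(4)[:,0])
im=camera('side')[:,:,::-1];cv2.imwrite('pics/s17.png',im)
a=im[190:245,200:240];b=im[190:245,290:330]
cv2.imwrite('pics/s17z.png',cv2.resize(np.hstack([a,b]),None,fx=10,fy=10,interpolation=cv2.INTER_CUBIC))
im=camera('wrist')[:,:,::-1];cv2.imwrite('pics/w17.png',im)
im=camera('top')[:,:,::-1];a=im[85:125,280:320]
cv2.imwrite('pics/t17z.png',cv2.resize(a,None,fx=10,fy=10,interpolation=cv2.INTER_NEAREST))
E
```

```text
20.9 [0.63510581 0.05942472 0.27443845] [ 0.0132222  -0.31397729 -4.42113435] [ 1.0e+00 -9.9e-03  7.0e-04]
```

View pics/s17z.png

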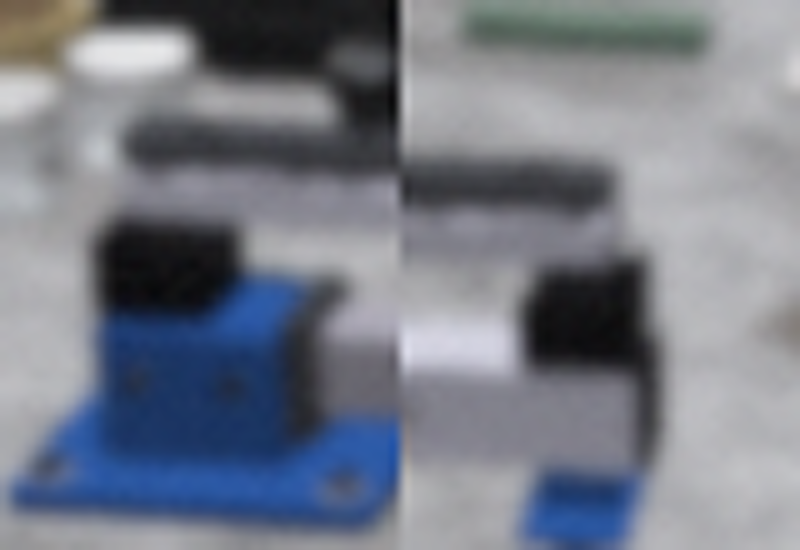

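View pics/t17z.png

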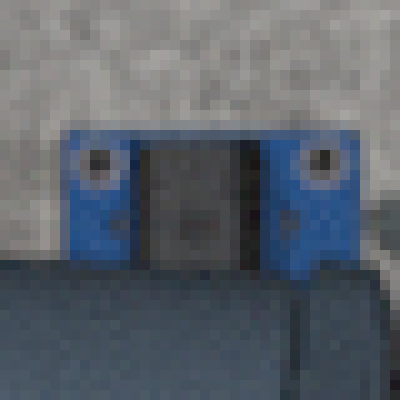

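View pics/w17.png

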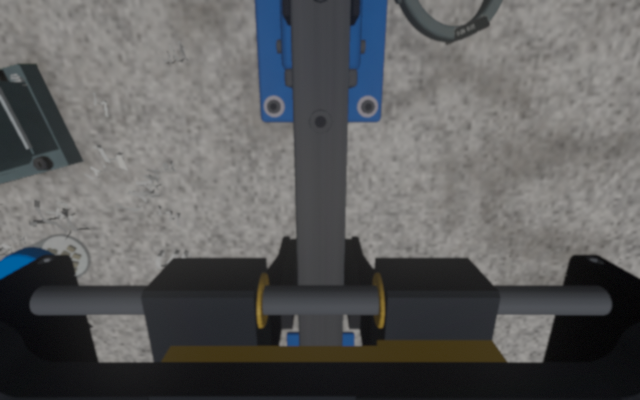

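>>> drive_tool --plan '[[[0,0,-0.2,0,0,0],[0,0,-0.2,0,0,0],[0,0,-0.08,0,0,0],[0,0,0,0,0,0]]]'

```text
time: 21.55
position: [0.6348, 0.0594, 0.2618]
tool_rot: [1.0, -0.005, -0.0, -0.0]
ft_force: [1.1, -0.2, -4.0]
grip_width: 0.0232
```

>>> drive_tool --plan '[[[0,0,-0.04,0,0,0],[0,0,0,0,0,0]]]'

```text
time: 21.8
position: [0.6349, 0.0594, 0.2613]
tool_rot: [1.0, -0.005, 0.0, -0.0]
ft_force: [-0.2, 0.0, -4.6]
grip_width: 0.0237
```

>>> drive_tool --plan '[[[0,0,-0.03,0,0,0],[0,0,0,0,0,0]]]'

```text
time: 22.05
position: [0.6349, 0.0594, 0.2605]
tool_rot: [1.0, -0.005, -0.0, -0.0]
ft_force: [0.3, 0.3, -4.2]
grip_width: 0.0237
```

Predicted contact is at TCP z of about 0.259.

>>> drive_tool --plan '[[[0,0,-0.03,0,0,0],[0,0,0,0,0,0]]]'

```text
time: 22.3
position: [0.6349, 0.0594, 0.2597]
tool_rot: [1.0, -0.005, -0.0, -0.0]
ft_force: [0.5, -0.1, -4.0]
grip_width: 0.0237
```

>>> drive_tool --plan '[[[0,0,-0.03,0,0,0],[0,0,0,0,0,0]]]'

```text
time: 22.55
position: [0.6349, 0.0594, 0.2593]
tool_rot: [1.0, -0.005, 0.0, 0.0]
ft_force: [-1.0, -0.1, -2.7]
grip_width: 0.0236
```

>>> drive_tool --plan '[[[0,0,-0.02,0,0,0],[0,0,0,0,0,0]]]'

```text
time: 22.8
position: [0.6349, 0.0594, 0.2592]
tool_rot: [1.0, -0.005, 0.0, 0.0]
ft_force: [-2.4, 0.4, 2.9]
grip_width: 0.0238
```

```bash
python3 - <<'E'
from h import *
o=robot.get_obs();print(o['time'],o['position'],o['ft_force'],o['moment'])
im=camera('side')[:,:,::-1];cv2.imwrite('pics/s18.png',im)
a=im[190:245,200:240];b=im[190:245,290:330]
cv2.imwrite('pics/s18z.png',cv2.resize(np.hstack([a,b]),None,fx=10,fy=10,interpolation=cv2.INTER_CUBIC))
E
```

```text
22.8 [0.63489639 0.05939525 0.25920564] [-2.39099716  0.41012279  2.85328808] [0.01621317 0.43439183 0.00703392]
```

View pics/s18z.png

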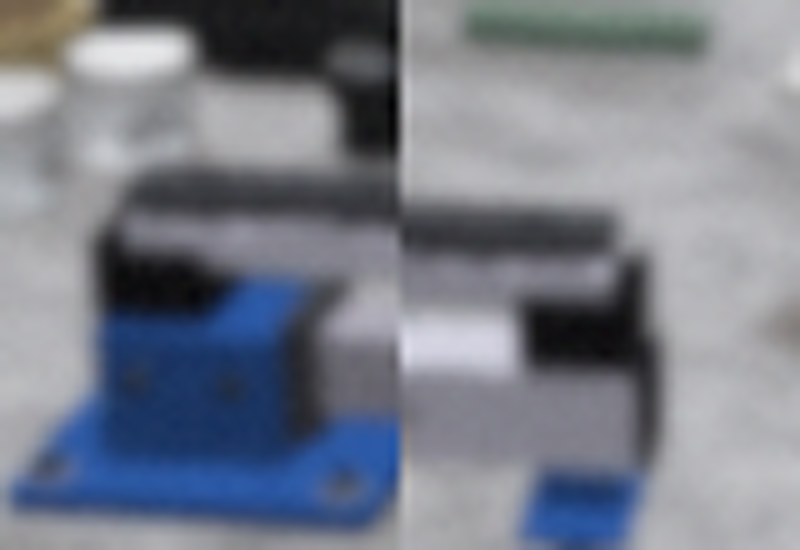

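The bar is down between both end stops and its weight is carried. Letting go.

>>> drive_tool --plan '[[[0,0,0,0,0,0],[0,0,0,0,0,0],[0,0,0,0,0,0],[0,0,0,0,0,0],[0,0,0.4,0,0,0],[0,0,1,0,0,0],[0,0,1,0,0,0],[0,0,1,0,0,0]]]' --grip 0

```text
time: 23.85
position: [0.6349, 0.0594, 0.345]
tool_rot: [1.0, -0.005, 0.0, 0.0]
ft_force: [0.8, 0.2, -0.0]
grip_width: 0.0856
```

>>> drive_tool --plan '[[[0,0,1,0,0,0],[0,-1,1,0,0,0],[0,-1,0.5,0,0,0],[0,-1,0,0,0,0],[0,-1,0,0,0,0],[0,-1,0,0,0,0],[0,-1,0,0,0,0],[0,-1,0,0,0,0]]]'

```text
time: 24.85
position: [0.6348, -0.1165, 0.4067]
tool_rot: [1.0, -0.005, 0.0, 0.0]
ft_force: [1.0, 0.9, 0.0]
grip_width: 0.0872
```

>>> drive_tool --plan '[[[0,-1,0,0,0,0],[0,-1,0,0,0,0],[0,-1,0,0,0,0],[0,-1,0,0,0,0],[0,-1,0,0,0,0],[0,0,0,0,0,0],[0,0,0,0,0,0]]]'

```text
time: 25.72
position: [0.6348, -0.2403, 0.4058]
tool_rot: [1.0, -0.005, -0.0, -0.001]
ft_force: [-0.1, 1.1, 0.7]
grip_width: 0.0871
```

```bash
python3 - <<'E'
from h import *
o=robot.get_obs();print(o['time'],o['position'],o['ft_force'])
im=camera('side');print(crop('s',im,190,180,330,260,'s19'))
im=camera('top');print(crop('s',im,170,80,470,260,'t19'));crop('s',im,270,85,370,225,'t19z')
E
```

```text
25.725 [ 0.63479139 -0.24033082  0.40581079] [-0.10620756  1.12552309  0.65872069]
5.714285714285714
2.6666666666666665
```

View pics/s19.png

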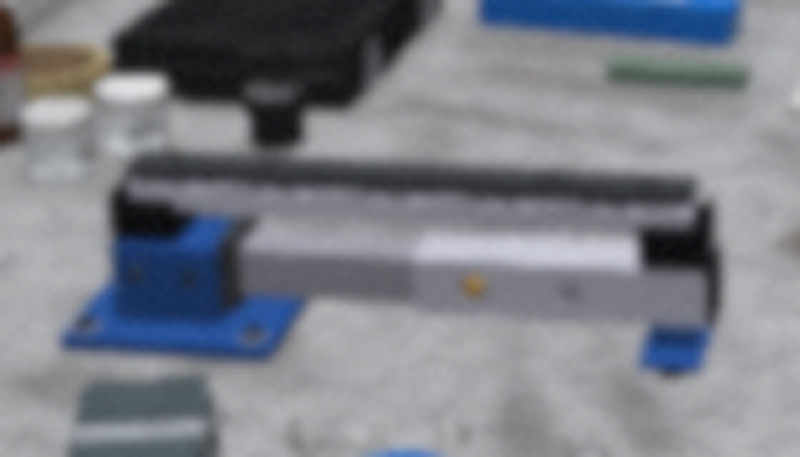

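View pics/t19.png

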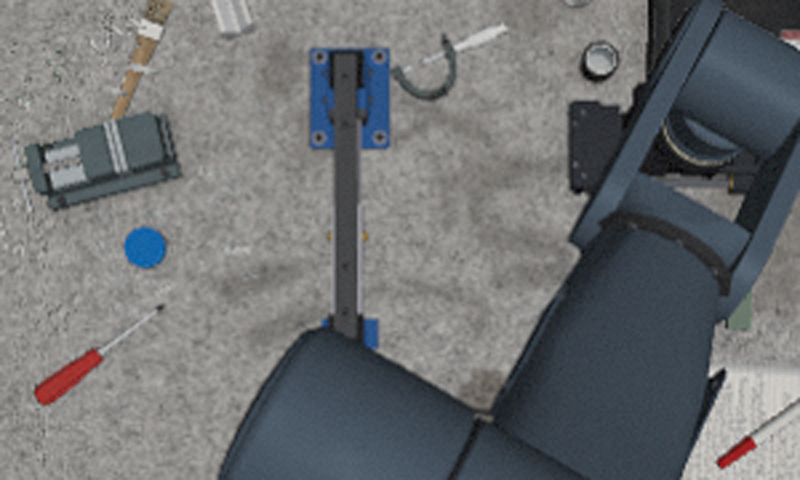

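View pics/t19z.png

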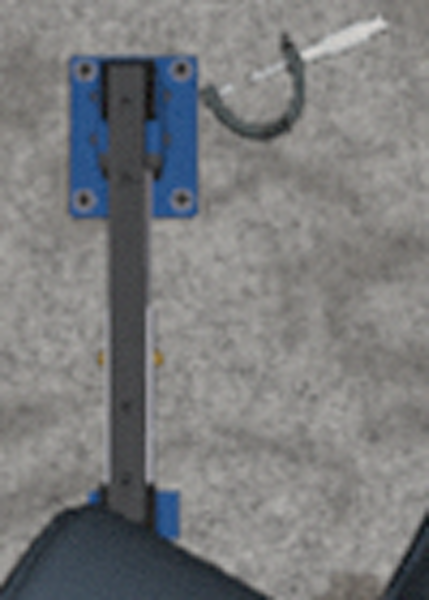

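The side view shows the bar level, seated at both ends with the stops standing proud (zoomed (120,205) and (705,215)), and the button out at (473,286). The top view shows the bar between the cheeks, both buttons out, and the screwdriver, jar and the visible part of the stone in place.

```bash
python3 - <<'E'
from rig import robot
print(robot.hand_in())
E
```

```text
the job is handed in; nothing more can be done
None
```

The cradle is in its long setting, with the clamp bar resting in both saddles between the end stops. I handed the job in at about 26 s of the 61 s allowed.

- **Tube:** I pinched both buttons flush (the jaws read 33 mm) and drew the tube out about 50 mm in small steps. The peak pull I read was about 7 N, while freeing the tube from the first holes. It slid at about 5 N, and the pull had fallen to about 0.3 N when the buttons clicked in, so I stopped there. Pictures show both buttons out through the second holes.
- **Bar:** I gripped it at the middle and lowered it in steps of 0.5–1 mm near contact. It took about 7 N to set down, then I let go and backed off. In the last pictures it sits level between the cheeks and the stops at both ends.
- **Other items:** The last pictures show the screwdriver and jar where they were. The arm partly hid the stone and fully hid the hex key; the gripper never went near the stone, and it cleared the hex key when I gripped the bar.
- **Disagreements:** The cameras differed by 1–5 mm on where the bar's place lies along the tube. I settled it by centring the bar between the stops as seen from the side.

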